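# Lock the wood slice in its drilling jig with a screwdriver

## Robot

A 6-joint arm with a two-finger parallel gripper is mounted at the origin on the work surface. World frame = base frame: x ahead of the robot, y to its left, z up, the work surface at z = 0. Lengths are in m, angles in rad, forces in N, time in s.
With the tool pointing down it reaches from about 0.3 to 0.875 m from the base axis. Payload 6.4 kg.
Tool frame: the origin (TCP) lies between the finger pads; the fingertips stand ctrl.tip_extent ahead of it and the grasp point (between the pads) is the TCP (ctrl.tip_extent is the distance from the TCP to the fingertips, in m); z points along the fingers, y is the line along which they close (so a half turn about z gives the same grasp; the last joint's range is limited). The gripper opens to 85 mm and grips with 20 to 120 N. Pads are 22 mm wide; open, the fingers measure 114 mm over their backs; the gripper's body (76 mm by 85 mm) begins 54 mm behind the grasp point. The pads swing forward as they close: fully open they stand 13 mm farther back than shut.
Start: joints at [1.066, 0.181, 1.607, -0, 1.354, -0.206], TCP at [0.169, 0.55, 0.25] pointing down, gripper open.
Joint ranges: [-2.99, 2.99], [-0.89, 2.07], [0.3, 2.58], [-1.14, 4.28], [0, 2.63], [-3.12, 3.12]. Speed limits (rad/s): [2.57, 2.57, 3.01, 3.14, 3.14, 3.14].

## Interface

Orientations are given as a unit quaternion [w, x, y, z].
In Python, from bench import ctrl gives the robot as it stands.
- The arm moves only by the tool send_rows, never from a script. Its arguments are lists of equal length, an entry for each row: "dr": the turn, a rotation vector about the tool's x, y, z in units of 6 degrees (1.0 is 6 degrees), a list of three; "xyz": the shift along the tool's x, y, z in cm, a list of three; "jaw": the opening in per cent of the stroke, from 0 (shut) to 100 (fully open). In form: {"dr": [[wx, wy, wz], ...], "xyz": [[dx, dy, dz], ...], "jaw": [jaw, ...]}. A call has exactly 8 rows; each row is the pose to reach, as a shift and turn from the pose commanded when the call began, along the tool's axes at that moment; what a row does not reach only later rows make up. A row lasts 1/8 s, in which the tool goes at most 62.5 mm and 10.7 degrees, less where a joint would pass 70% of its speed; a pose out of reach is approached as far as the arm can. A call with a gripper value outside its range is refused whole. The fingers move at their own pace and stop on an object; the grip force is fixed at half the most. Time passes only in rows, so rows that repeat a pose let the fingers close, or fill a call up. It gives the time, the measured TCP pose, the force, the opening and the grip force at its end, in the units of the state.
- ctrl.get_obs(): the state, without advancing time (a new reading comes with each control period).
- ctrl.camera(name): name is "scene" or "top" or "wrist"; returns the picture (480x640x3 uint8, red, green, blue); there is no depth.
- ctrl.calibration(name): a dict with "camera_matrix" (3x3 intrinsics, pixels), "world_from_camera" (4x4, takes a point from camera to world coordinates). Camera axes: x right, y up, looking along -z (the intrinsics and any distortion apply to the point x, -y, -z); pixel columns grow to the right and rows downward; lengths in m; the calibration is good to about 2 mm. A picture is of the moment at which its call begins: read the wrist's pose just before it. calibration takes no time and is no camera call; for the wrist camera it gives the pose at the moment of the call.
- ctrl.hand_in(): hands the job in; it is judged then, once.
The state is a dict: "time_s": time; "q": joint angles; "dq": joint speeds; "joint_efforts": joint torques, N m; "eef_pos": TCP position; "eef_rot": TCP orientation; "wrist_force": force on the tool from outside, world axes, zero at the start; "torque": the same for the moment, N m; "opening": opening from 0.0 (shut) to 1.0 (fully open); "grasp_force": force on a finger pad.
Only numpy, scipy, OpenCV 4.12 (cv2) and the standard library are available. Lean on these libraries where they do the work, as an engineer would, in place of code of your own. Each camera call takes 0.05 s, during which the arm holds its last target. There are 200 camera calls.

## Task

Take the orange-handled flat screwdriver out of its wooden holder, set its blade into the slotted steel screw of the jig that holds a wood slice, and turn the screw clockwise until its red tongue points across the middle of the slice. Then stand the screwdriver back upright in its holder. Leave the screw of the empty jig as it is, and do not push the jig or its tongue with the gripper.

Things in the scene. Friction and masses are not known exactly. Their poses are not given: they have to be found in the camera images.
- driver: Flat screwdriver, 150 mm, 130 g, upright in the holder, blade down. Origin: middle of the blade's lower edge; z up the tool. Blade 14 mm wide along x, 3 mm thick (y), 22 mm tall; shank 10 mm in diameter; black collar 44 mm in diameter at z 75 to 80 mm, resting on the holder's top; orange handle 24 x 24 mm square, faces square to x and y, z 80 to 150 mm.
- holder: Fixed wooden block 70 x 70 mm, 80 mm high, with a 26 mm square hole through its middle (mouth chamfered 2 mm). Origin: centre of its underside, on the table; z up. The screwdriver stands in the middle of the hole at the start, its blade's edge 5 mm above the table, its x along the block's x; there it belongs at the end too.
- jig: The jig with a wood slice: fixed plywood board 180 (x) x 130 x 14 mm. Origin: centre of its underside; z up. The screw's axis is at x = -50 mm, the slice (80 mm in diameter, top 26 mm above the table) centred at x = +30 mm, y = 0. Three steel pins up to 34 mm high stand round the slice. The other jig is alike but bare, with no slice.
- slot (a point): Centre of the slot's floor on the jig's screw axis, 33 mm above the table; z up, x along the slot to the red tongue's tip (63 mm out), turning with the screw. Steel head 46 mm in diameter, top 12 mm above this point; slot open at both ends, 5.5 mm wide in the lowest 4 mm, flared to 18 mm at the top: a blade a little off slides in. Blade play about 10 degrees each way.
- tongue (a joint): Angle of that screw and its red tongue, rad, growing clockwise seen from above. At 0 the tongue points to the jig's +y, clear of the slice; at 1.57 straight at the slice's middle; a firm stop ends the turn at 1.75. Starts between 0 and 0.4. Stays where it is left; friction 0.06 N m.
- spare_tongue (a point): Tip of the red tongue of the other, empty jig, 60 mm out from that screw's axis, 29 mm above the table: not to be moved.
There are look-alikes about, which are no part of the job. What is shaped like the jig but turquoise or yellow is not meant.

How it is judged:
On the way, in this order (a step that is already met when the one before it is completed fails the run):
1. the blade sits in the slot of the screw, tool upright, before the screw has been turned far (horizontal distance between driver and slot below 0.012 m and z of driver in the frame of slot below 0.006 m and angle between driver's own z axis and vertical below 0.25 rad and value of joint tongue below 1 rad), for 0.1 s.
2. the screw has been turned with the blade in its slot until the tongue points across the slice (horizontal distance between driver and slot below 0.015 m and z of driver in the frame of slot below 0.01 m and value of joint tongue above 1.22 rad), for 0.1 s.
At the end, for the whole second after the job is handed in: The red tongue points across the middle of the slice (within 20 degrees short of it, or anywhere up to its stop), and the screwdriver stands at rest, upright within 7 degrees, back in its holder (blade within 15 mm of where it stood) (value of joint tongue above 1.22 rad and distance of driver from where it was at the start of the episode below 0.015 m and angle between driver's own z axis and vertical below 0.12 rad and linear speed of driver below 0.02 m/s); the robot touches nothing.
It fails at once if the tongue of the empty jig has been moved (more than 10 mm) (distance of spare_tongue from where it was at the start of the episode above 0.01 m).
It fails at once if the gripper's fingers push the jig, its screw or its tongue (more than 5 N) (contact force between the fingers and jig above 5 N).
It also fails if it takes over 51 s, if anything falls off the work surface, if the arm or the gripper's body presses on something with over 40 N, if the wrist force passes 120 N, or if a joint passes its speed limit or range.

## Working session

There is one attempt and no reset: what is moved stays moved. The work goes in short steps, Python scripts to look and compute and a tool call to move; the robot and the scene stay as the last step left them, time stands still between calls to the robot, and variables do not carry over. Pictures are saved under pics/ and viewed, at most 10 in all, crops included, and the job is handed in when it is done.

Besides the shell and the picture viewer there is one more tool, called by a JSON object that holds its "method" and its "body". send_rows: Moves the arm, as the interface text tells. Its arguments: {"type":"object","properties":{"dr":{"type":"array","items":{"type":"array","items":{"type":"number"}}},"xyz":{"type":"array","items":{"type":"array","items":{"type":"number"}}},"jaw":{"type":"array","items":{"type":"number"}}},"required":["dr","xyz","jaw"]}

```bash
mkdir -p pics; ls; python3 - <<'E'
from bench import ctrl
import cv2
o=ctrl.get_obs();print(o['eef_pos'],o['eef_rot'],o['opening'],ctrl.tip_extent)
for n in("scene","top"):
    cv2.imwrite(f"pics/{n}0.png",ctrl.camera(n)[:,:,::-1])
    c=ctrl.calibration(n);print(n,c)
E
```

```text
pics
[0.16898922 0.5490446  0.24935664] [-3.12279240e-04  1.48835323e-01  9.88861582e-01 -8.49284876e-04] 1.0003420101982337 0.019
scene {'camera_matrix': array([[450.11333878,   0.        , 313.049758  ],
       [  0.        , 450.11333878, 238.93116617],
       [  0.        ,   0.        ,   1.        ]]), 'world_from_camera': array([[-0.86615073, -0.32720195,  0.37778538,  0.8866062 ],
       [ 0.49942969, -0.53824571,  0.67886784,  0.640065  ],
       [-0.01878552,  0.77667911,  0.62961628,  0.7132423 ],
       [ 0.        ,  0.        ,  0.        ,  1.        ]])}
top {'camera_matrix': array([[590.45404255,   0.        , 323.02909068],
       [  0.        , 590.45404255, 245.87035632],
       [  0.        ,   0.        ,   1.        ]]), 'world_from_camera': array([[ 0.02154428,  0.99326065, -0.11388208,  0.37760944],
       [-0.99940228,  0.02447651,  0.02441259, -0.05555488],
       [ 0.02703551,  0.11328806,  0.99319429,  1.13223917],
       [ 0.        ,  0.        ,  0.        ,  1.        ]])}
```

View pics/top0.png

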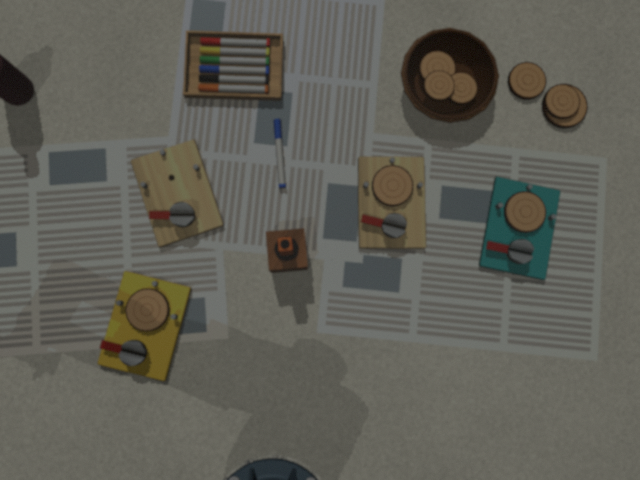

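View pics/scene0.png

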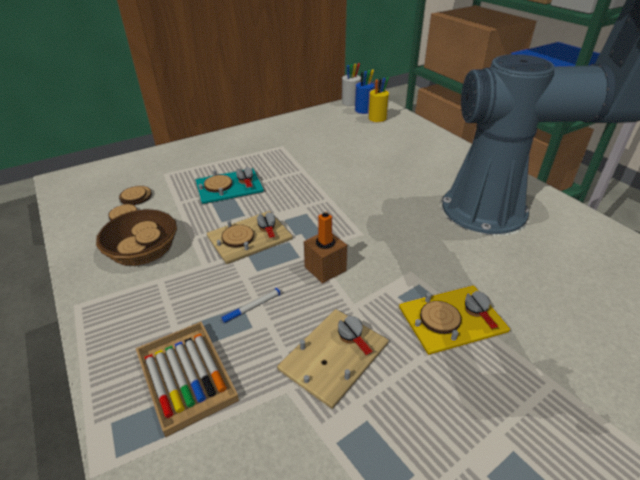

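The top picture shows five candidates:
- Plywood jig with slice, screw at (394,225) and slice at (392,185). This one fits: it is plywood and holds a slice.
- Bare plywood jig, screw at (181,214). This is the spare.
- Turquoise jig (520,250) and yellow jig (132,352). Both are look-alikes.

The driver and holder are at (287,250). I'll confirm with an enlarged crop and measure.

```bash
cat > h.py <<'E'
from bench import ctrl
import numpy as np, cv2
from scipy.spatial.transform import Rotation as R
def ray(cal,u,v,z):
    K=cal['camera_matrix'];T=cal['world_from_camera']
    d=np.linalg.solve(K,[u,v,1.]);d=T[:3,:3]@[d[0],-d[1],-d[2]];o=T[:3,3]
    return o+d*(z-o[2])/d[2]
def proj(cal,p):
    T=cal['world_from_camera'];c=T[:3,:3].T@(np.array(p)-T[:3,3])
    q=cal['camera_matrix']@[c[0],-c[1],-c[2]];return q[:2]/q[2]
def pose():
    o=ctrl.get_obs();q=o['eef_rot'];return o,np.array(o['eef_pos']),R.from_quat([q[1],q[2],q[3],q[0]])
E
python3 - <<'E'
from h import *
im=cv2.imread('pics/top0.png');c=ctrl.calibration('top')
cv2.imwrite('pics/crop1.png',cv2.resize(im[140:285,255:440],None,fx=4,fy=4,interpolation=cv2.INTER_CUBIC))
for n,u,v,z in(('screw',394,225,.045),('slice',392,185,.026),('tip',363,219,.029),('handle',286,245,.155),('holdtop c',287.5,250,.08),('spare',181,214,.045)):
    print(n,ray(c,u,v,z).round(4))
w=ctrl.calibration('wrist');print(w)
_,p,r=pose();T=w['world_from_camera'];print(r.as_matrix().round(3),r.inv().apply(T[:3,3]-p),r.as_matrix().T@T[:3,:3])
E
```

```text
screw [ 0.5448 -0.214   0.045 ]
slice [ 0.625  -0.2123  0.026 ]
tip [ 0.5572 -0.1573  0.029 ]
handle [ 0.4896 -0.0179  0.155 ]
holdtop c [ 0.4893 -0.018   0.08  ]
spare [0.5552 0.1822 0.045 ]
{'camera_matrix': array([[422.67002964,   0.        , 322.37414923],
       [  0.        , 422.67002964, 229.88933568],
       [  0.        ,   0.        ,   1.        ]]), 'world_from_camera': array([[ 0.29428224, -0.9180707 , -0.26560151,  0.09943474],
       [ 0.95571696,  0.28218039,  0.08354238,  0.56956309],
       [-0.00175028, -0.2784249 ,  0.96045641,  0.37336236],
       [ 0.        ,  0.        ,  0.        ,  1.        ]])}
[[-0.956  0.294 -0.001]
 [ 0.294  0.956 -0.001]
 [ 0.    -0.002 -1.   ]] [ 0.07253422 -0.00112525 -0.12385585] [[ 7.90475529e-05  9.60359795e-01  2.78763443e-01]
 [ 9.99999976e-01 -1.32575678e-04  1.73167615e-04]
 [ 2.03260468e-04  2.78763422e-01 -9.60359783e-01]]
```

View pics/crop1.png

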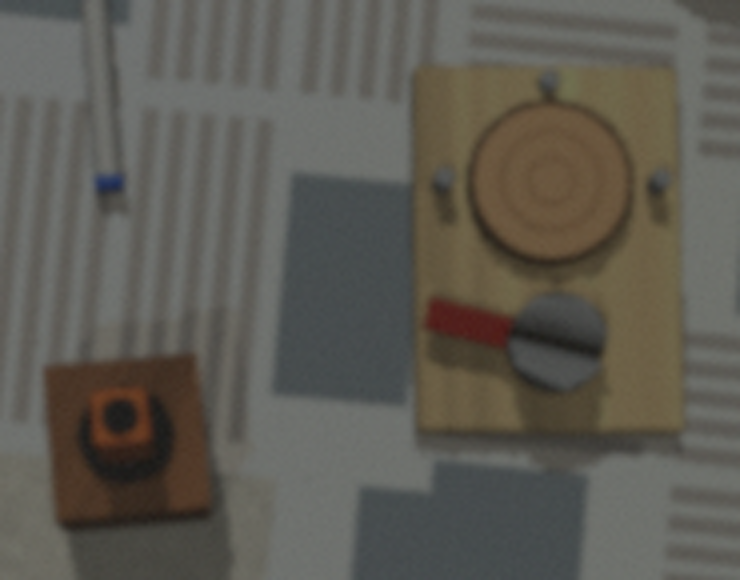

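The crop confirms the target: plywood board with slice at (550,180), steel screw at (557,342), and red tongue to (430,315), about 12° clockwise of +y. Screw to slice measures 80 mm, as given. The holder is at (128,440), turned about 5.5°.

Next I'll go above the holder.

{"method": "send_rows", "body": {"dr": [[0,0,1.5],[0,0,3],[0,0,4.5],[0,0,6],[0,0,7.5],[0,0,9],[0,0,10.5],[0,0,11.2]], "xyz": [[-4,-3.8,0],[-8,-7.6,0],[-12,-11.4,0],[-16,-15.2,0],[-20,-19,0],[-24,-22.8,0],[-28,-26.6,0],[-32,-30.4,0]], "jaw": [100,100,100,100,100,100,100,100]}}

```text
time_s: 1.1
eef_pos: [0.386, 0.1632, 0.2502]
eef_rot: [0.0, 0.672, 0.74, 0.0]
wrist_force: [0.7, 1.0, 0.3]
opening: 1.002
grasp_force: 0.0
```

```bash
cat >> h.py <<'E'
def delta(xyz,yaw_y):
    """tool-axis cm shift & dr units to reach world xyz with tool down, y axis at yaw_y deg"""
    o,p,r=pose();a=np.radians(yaw_y)
    y=np.array([np.cos(a),np.sin(a),0]);z=np.array([0,0,-1.]);x=np.cross(y,z)
    t=R.from_matrix(np.c_[x,y,z])
    print('t',o['time_s'],'p',p.round(4),'yaw',np.degrees(np.arctan2(*r.as_matrix()[[1,0],1])).round(2),
     'xyz cm',(r.inv().apply(np.array(xyz)-p)*100).round(2),'dr',(np.degrees((r.inv()*t).as_rotvec())/6).round(2),'q',np.round(o['q'],2),'F',np.round(o['wrist_force'],1),'op',round(o['opening'],3),'g',o['grasp_force'])
E
python3 -c "
from h import *
delta([.4895,-.018,.25],5.5)"
```

```text
t 1.1 p [0.386  0.1632 0.2502] yaw 5.49 xyz cm [-19.02   8.57   0.02] dr [ 0. -0. -0.] q [ 0.11 -0.19  1.98  0.    1.35  0.02] F [0.7 1.  0.3] op 1.002 g 0.0
```

{"method": "send_rows", "body": {"dr": [[0,0,0],[0,0,0],[0,0,0],[0,0,0],[0,0,0],[0,0,0],[0,0,0],[0,0,0]], "xyz": [[-4,1.8,0],[-8,3.6,0],[-12,5.4,0],[-16,7.2,0],[-18,8.1,0],[-19,8.6,0],[-19,8.6,0],[-19,8.6,0]], "jaw": [100,100,100,100,100,100,100,100]}}

```text
time_s: 2.1
eef_pos: [0.4895, -0.0146, 0.2502]
eef_rot: [-0.0, 0.671, 0.742, 0.0]
wrist_force: [-0.7, 0.9, -0.6]
opening: 0.998
grasp_force: 0.0
```

```bash
python3 - <<'E'
from h import *
c=ctrl.calibration('wrist');im=ctrl.camera('wrist')[:,:,::-1].copy();cv2.imwrite('pics/w1.png',im)
delta([.4895,-.018,.25],5.5)
hsv=cv2.cvtColor(im,cv2.COLOR_BGR2HSV)
m=cv2.inRange(hsv,(4,160,60),(16,255,255))
n,l,s,ce=cv2.connectedComponentsWithStats(m)
for i in np.argsort(-s[1:,4])[:4]+1: print(s[i],ce[i])
print(proj(c,[.4896,-.0179,.155]),proj(c,[.4893,-.018,.08]))
E
```

```text
t 2.15 p [ 0.4895 -0.0147  0.2503] yaw 5.76 xyz cm [-0.33 -0.04  0.03] dr [-0.   -0.    0.04] q [-0.27 -0.01  1.82  0.    1.34 -0.37] F [-0.1 -0.8 -0.4] op 1.003 g 0.0
[ 275  162  100  103 7536] [325.53131635 209.8712845 ]
[401 384  16  22  43] [407.04651163 393.88372093]
[381 354  10  21  23] [385.7826087  364.26086957]
[583 476   8   4  16] [587.0625 478.125 ]
[325.87162803 247.63220627] [324.6575016  214.37207361]
```

View pics/w1.png

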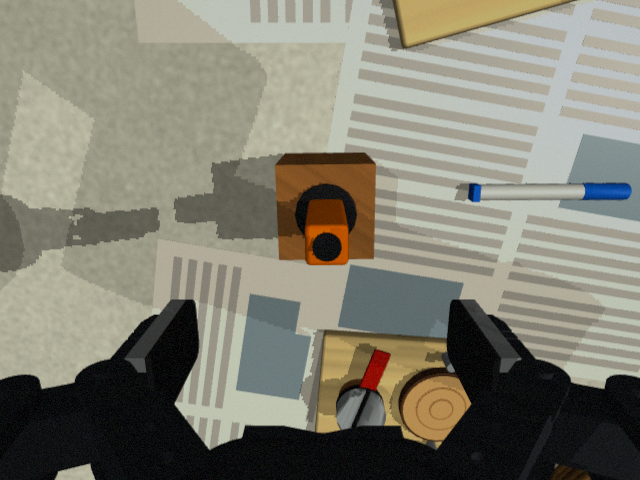

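The wrist view shows the holder square to the gripper at about (326,210) and the handle top at (327,247), where I predicted (326,248). I'll descend and grip.

{"method": "send_rows", "body": {"dr": [[0,0,0],[0,0,0],[0,0,0],[0,0,0],[0,0,0],[0,0,0],[0,0,0],[0,0,0]], "xyz": [[-0.3,0,3],[-0.3,0,6],[-0.3,0,9],[-0.3,0,11.5],[-0.3,0,12.4],[-0.3,0,12.4],[-0.3,0,12.4],[-0.3,0,12.4]], "jaw": [100,100,100,100,100,0,0,0]}}

```text
time_s: 3.15
eef_pos: [0.491, -0.0189, 0.1274]
eef_rot: [0.001, 0.671, 0.741, 0.0]
wrist_force: [0.4, -0.2, 0.0]
opening: 0.379
grasp_force: 0.0
```

{"method": "send_rows", "body": {"dr": [[0,0,0],[0,0,0],[0,0,0],[0,0,0],[0,0,0],[0,0,0],[0,0,0],[0,0,0]], "xyz": [[0,0,0],[0,0,0],[0,0,0],[0,0,0],[0,0,0],[0,0,0],[0,0,0],[0,0,0]], "jaw": [0,0,0,0,0,0,0,0]}}

```text
time_s: 4.15
eef_pos: [0.4909, -0.0189, 0.1272]
eef_rot: [0.001, 0.671, 0.741, 0.0]
wrist_force: [-1.5, -0.2, 6.3]
opening: 0.271
grasp_force: 60.4
```

```bash
python3 -c "
from h import *
delta([.4895,-.018,.126],5.5)"
```

```text
t 4.15 p [ 0.4909 -0.0189  0.1272] yaw 5.68 xyz cm [ 0.11 -0.13  0.12] dr [0.01 0.01 0.03] q [-0.28  0.15  1.92 -0.    1.07 -0.38] F [-1.5 -0.2  6.3] op 0.271 g 60.35613298416138
```

{"method": "send_rows", "body": {"dr": [[0,0,0],[0,0,0],[0,0,0],[0,0,0],[0,0,0],[0,0,0],[0,0,0],[0,0,0]], "xyz": [[0,0,-1],[0,0,-3],[0,0,-6],[0,0,-9],[0,0,-12],[0,0,-14],[0,0,-14],[0,0,-14]], "jaw": [0,0,0,0,0,0,0,0]}}

```text
time_s: 5.15
eef_pos: [0.4896, -0.0185, 0.2653]
eef_rot: [-0.001, 0.671, 0.741, -0.0]
wrist_force: [0.3, 0.7, -1.5]
opening: 0.278
grasp_force: 59.5
```

```bash
python3 - <<'E'
from h import *
delta([.545,-.214,.27],-12.3)
c=ctrl.calibration('scene');im=ctrl.camera('scene')[:,:,::-1]
w=ctrl.camera('wrist')[:,:,::-1]
u,v=proj(c,[.4909,-.0189,.15]).astype(int);print(u,v)
a=cv2.resize(im[v-35:v+35,u-35:u+35],(560,560),interpolation=cv2.INTER_CUBIC)
u,v=proj(ctrl.calibration('wrist'),[.4909,-.0189,.15]).astype(int);print(u,v)
v=max(v,0);b=w[max(0,v-100):v+100,u-40:u+40]
b=cv2.resize(b,(int(560*b.shape[1]/b.shape[0]),560))
cv2.imwrite('pics/lift.png',np.hstack([a,b])[:, :800])
E
```

```text
t 5.15 p [ 0.4896 -0.0185  0.2653] yaw 5.68 xyz cm [-20.     3.57  -0.49] dr [-0.01 -0.    3.  ] q [-0.28 -0.03  1.8  -0.    1.37 -0.38] F [ 0.3  0.7 -1.5] op 0.278 g 59.528127908706665
324 216
328 232
```

View pics/lift.png

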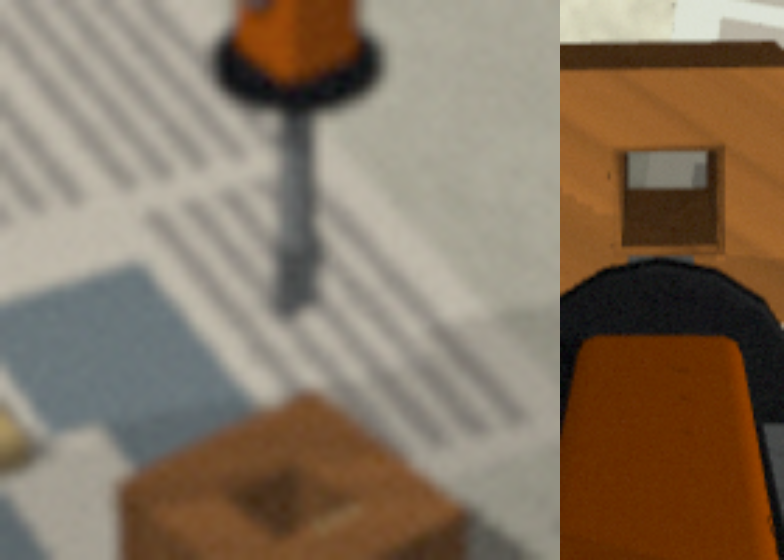

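In the wrist part of the view (right), the blade's lower edge shows as a wide strip at (660,258). So the blade lies along the tool's y axis at a yaw of 5.7°. The slot is at about 77.7°, so I turn −12 units while moving over the screw.

{"method": "send_rows", "body": {"dr": [[0,0,-1.6],[0,0,-3.2],[0,0,-4.8],[0,0,-6.4],[0,0,-8],[0,0,-9.6],[0,0,-11.2],[0,0,-12]], "xyz": [[-3,0.5,0],[-6,1,-0.2],[-9,1.6,-0.4],[-12,2.1,-0.4],[-15,2.7,-0.4],[-17.5,3.1,-0.4],[-19.5,3.5,-0.4],[-20,3.6,-0.4]], "jaw": [0,0,0,0,0,0,0,0]}}

```text
time_s: 6.25
eef_pos: [0.5455, -0.2153, 0.2687]
eef_rot: [-0.001, 0.106, 0.994, 0.0]
wrist_force: [-0.4, 0.5, -1.1]
opening: 0.271
grasp_force: 59.5
```

{"method": "send_rows", "body": {"dr": [[0,0,0],[0,0,0],[0,0,0],[0,0,0],[0,0,0],[0,0,0],[0,0,0],[0,0,0]], "xyz": [[0,0,0],[0,0,0],[0,0,0],[0,0,0],[0,0,0],[0,0,0],[0,0,0],[0,0,0]], "jaw": [0,0,0,0,0,0,0,0]}}

```text
time_s: 7.25
eef_pos: [0.5459, -0.2142, 0.2703]
eef_rot: [-0.0, 0.107, 0.994, 0.0]
wrist_force: [0.5, 0.3, -1.7]
opening: 0.277
grasp_force: 59.5
```

```bash
python3 - <<'E'
from h import *
c=ctrl.calibration('wrist');im=ctrl.camera('wrist')[:,:,::-1];cv2.imwrite('pics/w2.png',im)
delta([.545,-.214,.155],77.7)
np.save('cal2.npy',c['world_from_camera'])
_,p,r=pose()
for q in([.545,-.214,.045],[.545,-.214,.033],[.5572,-.1573,.029],p+r.apply([0,0,.1222])): print(q,proj(c,q).round(1))
E
```

```text
t 7.3 p [ 0.5459 -0.2142  0.2703] yaw 77.68 xyz cm [ 0.09 -0.   11.53] dr [ 0.  0. -0.] q [-0.58  0.19  1.56  0.    1.4  -1.93] F [-1.1 -0.6 -0.5] op 0.275 g 59.53666269779205
[0.545, -0.214, 0.045] [323.6 196.1]
[0.545, -0.214, 0.033] [323.6 193.3]
[0.5572, -0.1573, 0.029] [389.7 192.2]
[ 0.54589794 -0.21417765  0.14810716] [324.1 231.9]
```

View pics/w2.png

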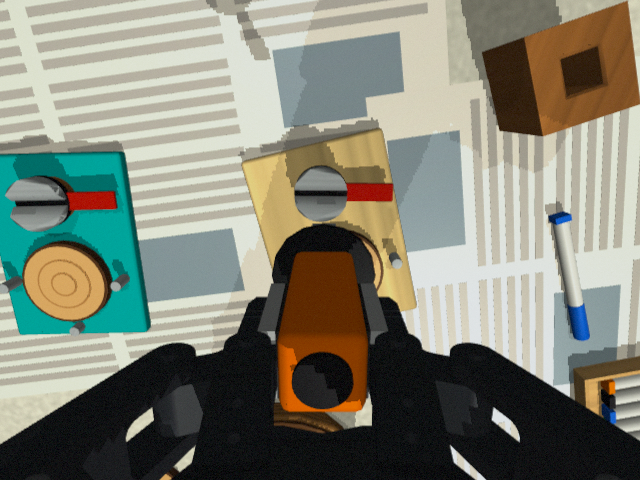

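The head centre is at (321,193) against a predicted (324,196), so about 2 mm off. The slot is level with the image rows, so the yaw matches. I'll correct by half the offset and descend into the slot, stopping about 2 mm above its floor.

{"method": "send_rows", "body": {"dr": [[0,0,0],[0,0,0],[0,0,0],[0,0,0],[0,0,0],[0,0,0],[0,0,0],[0,0,0]], "xyz": [[0.15,-0.15,2.5],[0.15,-0.15,5],[0.15,-0.15,7.5],[0.15,-0.15,9.2],[0.15,-0.15,9.8],[0.15,-0.15,10.4],[0.15,-0.15,10.8],[0.15,-0.15,11.2]], "jaw": [0,0,0,0,0,0,0,0]}}

```text
time_s: 8.3
eef_pos: [0.5452, -0.2159, 0.1594]
eef_rot: [0.002, 0.107, 0.994, -0.001]
wrist_force: [2.0, -1.1, 3.8]
opening: 0.267
grasp_force: 59.9
```

```bash
python3 - <<'E'
from h import *
delta([.544,-.2155,.1552],77.7)
print(ctrl.get_obs()['torque'])
E
```

```text
t 8.3 p [ 0.5452 -0.2159  0.1594] yaw 77.68 xyz cm [0.13 0.01 0.42] dr [-0.01  0.03 -0.  ] q [-0.58  0.3   1.66  0.    1.18 -1.94] F [ 2.  -1.1  3.8] op 0.267 g 59.946590065956116
[-0.04413396 -0.54554509 -0.01243203]
```

{"method": "send_rows", "body": {"dr": [[0,0,0],[0,0,0],[0,0,0],[0,0,0],[0,0,0],[0,0,0],[0,0,0],[0,0,0]], "xyz": [[0.1,0,0.1],[0.1,0,0.2],[0.1,0,0.3],[0.1,0,0.4],[0.1,0,0.4],[0.1,0,0.4],[0.1,0,0.4],[0.1,0,0.4]], "jaw": [0,0,0,0,0,0,0,0]}}

```text
time_s: 9.3
eef_pos: [0.5447, -0.2159, 0.1555]
eef_rot: [0.002, 0.107, 0.994, -0.001]
wrist_force: [5.2, -1.7, 1.4]
opening: 0.274
grasp_force: 59.9
```

```bash
python3 - <<'E'
from h import *
delta([.544,-.2155,.1552],77.7)
print(ctrl.get_obs()['torque'])
im=ctrl.camera('wrist')[:,:,::-1];cv2.imwrite('pics/w3.png',im)
E
```

```text
t 9.3 p [ 0.5447 -0.2159  0.1555] yaw 77.67 xyz cm [0.08 0.02 0.03] dr [-0.01  0.04 -0.  ] q [-0.58  0.3   1.66  0.    1.17 -1.94] F [ 5.2 -1.7  1.4] op 0.274 g 59.90105330944061
[-0.3830439  -1.49856669 -0.02082326]
```

View pics/w3.png

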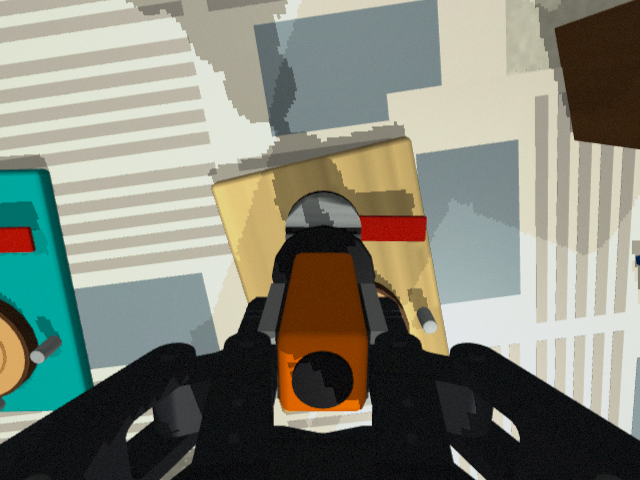

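The blade is seated at z about 0.0333, with the tool upright in the screw head at (323,215). The 5 N in +x says I'm about 1 mm low in x, so I'll ease that while turning clockwise.

{"method": "send_rows", "body": {"dr": [[0,0,0.5],[0,0,1.5],[0,0,2.5],[0,0,3.5],[0,0,4.5],[0,0,5.5],[0,0,6.5],[0,0,7]], "xyz": [[-0.1,0,0],[-0.1,0,0],[-0.1,0,0],[-0.1,0,0],[-0.1,0,0],[-0.1,0,0],[-0.1,0,0],[-0.1,0,0]], "jaw": [0,0,0,0,0,0,0,0]}}

```text
time_s: 10.35
eef_pos: [0.5451, -0.2168, 0.1553]
eef_rot: [0.002, 0.457, 0.889, -0.001]
wrist_force: [3.5, -3.0, 0.4]
opening: 0.276
grasp_force: 59.6
```

```bash
python3 - <<'E'
from h import *
delta([.545,-.2155,.155],-6)
print(ctrl.get_obs()['torque'])
E
```

```text
t 10.35 p [ 0.5451 -0.2168  0.1553] yaw 35.55 xyz cm [0.11 0.07 0.02] dr [0.02 0.04 6.93] q [-0.58  0.3   1.66 -0.    1.17 -1.2 ] F [ 3.5 -3.   0.4] op 0.276 g 59.59772765636444
[-1.03422383 -1.06927253  0.06970925]
```

Torque of 0.07 N m matches the screw's friction, so it is turning. I'll continue.

{"method": "send_rows", "body": {"dr": [[0,0,1],[0,0,2],[0,0,3],[0,0,4],[0,0,5],[0,0,6],[0,0,7],[0,0,7]], "xyz": [[0,0,0],[0,0,0],[0,0,0],[0,0,0],[0,0,0],[0,0,0],[0,0,0],[0,0,0]], "jaw": [0,0,0,0,0,0,0,0]}}

```text
time_s: 11.35
eef_pos: [0.5444, -0.2166, 0.1552]
eef_rot: [0.001, 0.745, 0.667, -0.001]
wrist_force: [1.1, -5.5, 4.3]
opening: 0.274
grasp_force: 60.0
```

```bash
python3 - <<'E'
from h import *
delta([.545,-.2155,.155],-6)
print(ctrl.get_obs()['torque'])
im=ctrl.camera('wrist')[:,:,::-1]
t=ctrl.camera('top')[:,:,::-1][140:285,340:440]
t=cv2.resize(t,None,fx=3.3,fy=3.3)
im=cv2.resize(im,None,fx=.7,fy=.7)
c=np.zeros((480,790,3),np.uint8);c[:im.shape[0],:448]=im;c[:t.shape[0],450:450+t.shape[1]]=t
cv2.imwrite('pics/w4.png',c)
E
```

```text
t 11.35 p [ 0.5444 -0.2166  0.1552] yaw -6.26 xyz cm [0.12 0.04 0.02] dr [ 0.01  0.02 -0.04] q [-0.58  0.3   1.66 -0.    1.17 -0.47] F [ 1.1 -5.5  4.3] op 0.274 g 59.9579644203186
[-1.23151957 -0.38849276 -0.01364421]
```

View pics/w4.png

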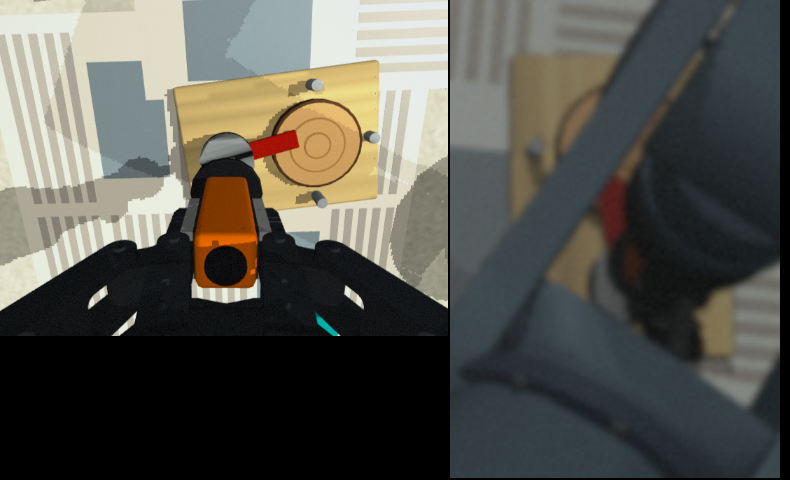

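The wrist view shows the tongue at (275,145), pointing across the slice about 5° short of the middle. I'll add one more unit, back off inside the play, then lift.

{"method": "send_rows", "body": {"dr": [[0,0,0.6],[0,0,1.2],[0,0,1.2],[0,0,0.2],[0,0,0],[0,0,0],[0,0,0],[0,0,0]], "xyz": [[0,0,0],[0,0,0],[0,0,0],[0.1,0,0],[0.1,0,-0.4],[0.1,0,-1.5],[0.1,0,-4],[0.1,0,-8]], "jaw": [0,0,0,0,0,0,0,0]}}

```text
time_s: 12.45
eef_pos: [0.5424, -0.2125, 0.2327]
eef_rot: [-0.004, 0.745, 0.668, -0.0]
wrist_force: [0.6, -1.0, -1.0]
opening: 0.274
grasp_force: 59.7
```

{"method": "send_rows", "body": {"dr": [[0,0,0],[0,0,0],[0,0,-1],[0,0,-2],[0,0,-2],[0,0,-2],[0,0,-2],[0,0,-2]], "xyz": [[0,0,-3],[0,0,-4],[0,0,-4],[0,0,-4],[0,0,-4],[0,0,-4],[0,0,-4],[0,0,-4]], "jaw": [0,0,0,0,0,0,0,0]}}

```text
time_s: 13.45
eef_pos: [0.5442, -0.2143, 0.2742]
eef_rot: [-0.0, 0.671, 0.741, 0.0]
wrist_force: [0.3, -0.6, -0.6]
opening: 0.27
grasp_force: 59.7
```

```bash
python3 - <<'E'
from h import *
delta([.4905,-.0187,.27],5.7)
c=ctrl.calibration('wrist');im=ctrl.camera('wrist')[:,:,::-1];cv2.imwrite('pics/w5.png',im)
h=cv2.cvtColor(im,cv2.COLOR_BGR2HSV)
m=cv2.inRange(h,(0,180,60),(3,255,255))|cv2.inRange(h,(176,180,60),(180,255,255))
n,l,s,ce=cv2.connectedComponentsWithStats(m)
for i in np.argsort(-s[1:,4])[:3]+1:
    p=ray(c,*ce[i],.029);d=p[:2]-[.545,-.215];print(s[i],ce[i],p,'dir deg',np.degrees(np.arctan2(d[1],d[0])))
E
```

```text
t 13.45 p [ 0.5442 -0.2143  0.2742] yaw 5.65 xyz cm [19.99 -3.41  0.42] dr [-0.   -0.   -0.01] q [-0.58  0.18  1.56  0.    1.4  -0.68] F [ 0.3 -0.6 -0.6] op 0.27 g 59.7070974111557
[350 186  45  19 702] [371.88176638 194.93589744] [ 0.58621494 -0.21452246  0.029     ] dir deg 0.6638258704019416
```

View pics/w5.png

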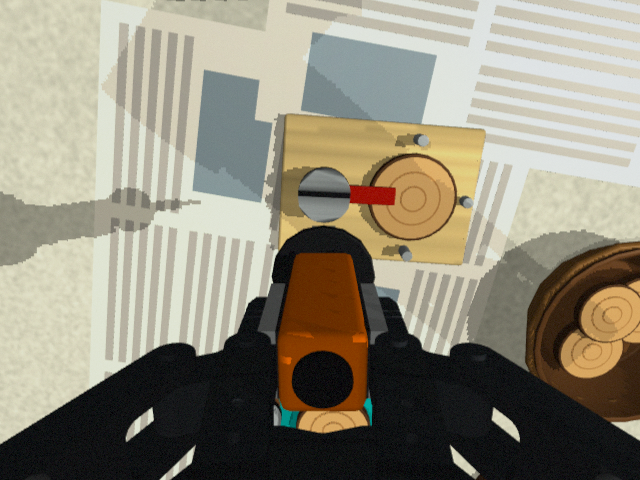

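The tongue at (372,195) points at the slice's middle (413,198). The driver goes back to its holder.

{"method": "send_rows", "body": {"dr": [[0,0,0],[0,0,0],[0,0,0],[0,0,0],[0,0,0],[0,0,0],[0,0,0],[0,0,0]], "xyz": [[4,-0.7,0],[8,-1.4,0],[12,-2,0],[16,-2.7,0],[19,-3.2,0],[20,-3.4,0],[20,-3.4,0],[20,-3.4,0]], "jaw": [0,0,0,0,0,0,0,0]}}

```text
time_s: 14.5
eef_pos: [0.4909, -0.0196, 0.2744]
eef_rot: [0.0, 0.672, 0.741, -0.0]
wrist_force: [0.3, 0.4, -1.2]
opening: 0.271
grasp_force: 59.7
```

{"method": "send_rows", "body": {"dr": [[0,0,0],[0,0,0],[0,0,0],[0,0,0],[0,0,0],[0,0,0],[0,0,0],[0,0,0]], "xyz": [[0,0,0],[0,0,0],[0,0,0],[0,0,0],[0,0,0],[0,0,0],[0,0,0],[0,0,0]], "jaw": [0,0,0,0,0,0,0,0]}}

```text
time_s: 15.5
eef_pos: [0.4906, -0.0187, 0.2743]
eef_rot: [-0.0, 0.671, 0.741, -0.0]
wrist_force: [-0.2, -0.8, -0.1]
opening: 0.275
grasp_force: 59.7
```

```bash
python3 - <<'E'
from h import *
delta([.4907,-.0188,.1272],5.7)
E
```

```text
t 15.5 p [ 0.4906 -0.0187  0.2743] yaw 5.68 xyz cm [-2.000e-02  1.000e-02  1.471e+01] dr [-0.  0. -0.] q [-0.28 -0.03  1.78 -0.    1.39 -0.38] F [-0.2 -0.8 -0.1] op 0.275 g 59.71931755542755
```

{"method": "send_rows", "body": {"dr": [[0,0,0],[0,0,0],[0,0,0],[0,0,0],[0,0,0],[0,0,0],[0,0,0],[0,0,0]], "xyz": [[0,0,3],[0,0,6],[0,0,8],[0,0,10],[0,0,12],[0,0,13.5],[0,0,14.2],[0,0,14.2]], "jaw": [0,0,0,0,0,0,0,0]}}

```text
time_s: 16.5
eef_pos: [0.4905, -0.0186, 0.1321]
eef_rot: [-0.0, 0.671, 0.741, -0.0]
wrist_force: [-0.1, -0.1, -1.8]
opening: 0.272
grasp_force: 59.7
```

{"method": "send_rows", "body": {"dr": [[0,0,0],[0,0,0],[0,0,0],[0,0,0],[0,0,0],[0,0,0],[0,0,0],[0,0,0]], "xyz": [[0,0,0.2],[0,0,0.3],[0,0,0.4],[0,0,0.4],[0,0,0.4],[0,0,0.4],[0,0,0.4],[0,0,0.4]], "jaw": [0,0,0,0,0,0,0,0]}}

```text
time_s: 17.5
eef_pos: [0.4906, -0.0187, 0.1283]
eef_rot: [-0.0, 0.671, 0.741, -0.0]
wrist_force: [0.4, -0.6, -0.9]
opening: 0.27
grasp_force: 59.7
```

```bash
python3 - <<'E'
from h import *
delta([.4907,-.0188,.1272],5.7)
E
```

```text
t 17.5 p [ 0.4906 -0.0187  0.1283] yaw 5.68 xyz cm [-0.02  0.01  0.11] dr [-0. -0. -0.] q [-0.28  0.15  1.92  0.    1.08 -0.38] F [ 0.4 -0.6 -0.9] op 0.27 g 59.69822824001312
```

Free fit, about 1 mm above its seat. I'll lower that last millimetre, open, and retreat straight up.

{"method": "send_rows", "body": {"dr": [[0,0,0],[0,0,0],[0,0,0],[0,0,0],[0,0,0],[0,0,0],[0,0,0],[0,0,0]], "xyz": [[0,0,0.1],[0,0,0.1],[0,0,0.1],[0,0,0.1],[0,0,0.1],[0,0,0.1],[0,0,0.1],[0,0,0.1]], "jaw": [0,0,30,45,70,100,100,100]}}

```text
time_s: 18.5
eef_pos: [0.4906, -0.0187, 0.1273]
eef_rot: [-0.0, 0.671, 0.741, 0.0]
wrist_force: [0.0, 0.2, 0.2]
opening: 1.001
grasp_force: 0.0
```

{"method": "send_rows", "body": {"dr": [[0,0,0],[0,0,0],[0,0,0],[0,0,0],[0,0,0],[0,0,0],[0,0,0],[0,0,0]], "xyz": [[0,0,0],[0,0,0],[0,0,0],[0,0,-2],[0,0,-5],[0,0,-9],[0,0,-12],[0,0,-12]], "jaw": [100,100,100,100,100,100,100,100]}}

```text
time_s: 19.5
eef_pos: [0.4922, -0.0191, 0.25]
eef_rot: [0.003, 0.671, 0.741, 0.001]
wrist_force: [0.0, -0.9, -0.2]
opening: 1.001
grasp_force: 0.0
```

{"method": "send_rows", "body": {"dr": [[0,0,0],[0,0,0],[0,0,0],[0,0,0],[0,0,0],[0,0,0],[0,0,0],[0,0,0]], "xyz": [[0,0,0],[0,0,0],[0,0,0],[0,0,0],[0,0,0],[0,0,0],[0,0,0],[0,0,0]], "jaw": [100,100,100,100,100,100,100,100]}}

```text
time_s: 20.5
eef_pos: [0.4906, -0.0187, 0.2473]
eef_rot: [0.0, 0.671, 0.741, 0.0]
wrist_force: [0.2, 0.0, -0.2]
opening: 0.996
grasp_force: 0.0
```

```bash
python3 - <<'E'
from h import *
c=ctrl.calibration('wrist');im=ctrl.camera('wrist')[:,:,::-1];cv2.imwrite('pics/w6.png',im)
delta([.4907,-.0188,.25],5.7)
print(proj(c,[.4907,-.0188,.155]))
E
```

```text
t 20.55 p [ 0.4906 -0.0187  0.2473] yaw 5.68 xyz cm [-0.01  0.01 -0.27] dr [ 0.  0. -0.] q [-0.28 -0.01  1.82 -0.    1.33 -0.38] F [0.5 0.1 0.1] op 1.003 g 0.0
[326.40061539 243.75178442]
```

View pics/w6.png

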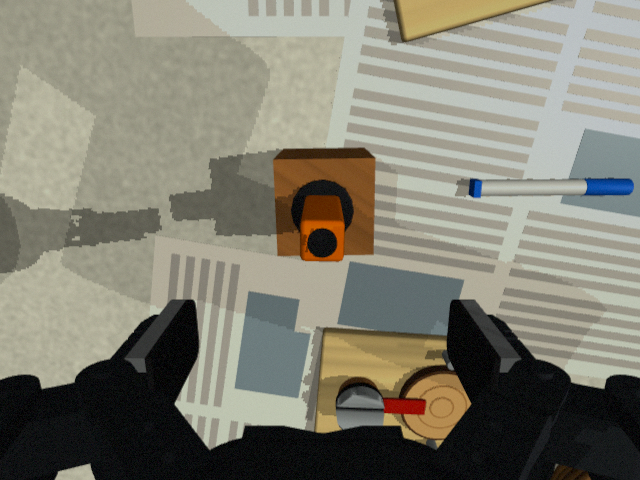

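The driver stands upright in the holder, its handle top at (322,241) about 2 mm from before. The tongue is across the slice at (405,406).

```bash
python3 -c "
from bench import ctrl
print(ctrl.hand_in())"
```

```text
the job is handed in; nothing more can be done
None
```

The job is handed in (no verdict was returned): the screw's red tongue points across the middle of the slice, and the screwdriver stands upright in its holder about 2 mm from where it began.

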